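# Set a bottle cap for the steriliser

## Robot

A 6-joint arm with a two-finger parallel gripper is mounted at the origin on the work surface. World frame = base frame: x ahead of the robot, y to its left, z up, the work surface at z = 0. Lengths are in mm, angles in rad, forces in N, time in s.
With the tool pointing down it reaches from about 300 to 775 mm from the base axis. Payload 14.6 kg.
Tool frame: the origin (TCP) lies at the very end of the fingers, on their centre line; the grasp point (between the pads) lies 19 mm behind it; z points along the fingers, y is the line along which they close (so a half turn about z gives the same grasp; the last joint's range is limited). The gripper opens to 94 mm and grips with 3 to 60 N. Pads are 16 mm wide; open, the fingers measure 119 mm over their backs; the gripper's body (75 mm by 177 mm) begins 78 mm behind the grasp point.
Start: joints at [-1.383, 0.3, 1.521, -0, 1.321, -0.067], TCP at [138.622, -532.234, 179.946] pointing down, gripper open.
Joint ranges: [-3.03, 3.03], [-0.79, 2.21], [0.23, 2.52], [-1.04, 4.18], [0, 3.07], [-2.55, 2.55]. Speed limits (rad/s): [2.22, 2.22, 2.57, 3.14, 3.14, 3.14].

## Interface

Orientations are given as [roll, pitch, yaw] about the fixed x, y, z axes, in that order (R = Rz(yaw) Ry(pitch) Rx(roll)).
In Python, from cell import manip, eyes, ticket gives the robot as it stands. The module is installed in compiled form; this text tells all that it offers.
- The arm moves only by the tool arm_command, never from a script. Its argument "plan" is a list of rows, each a list of 5 numbers: the opening, from -1 (shut) to 1 (fully open), then the shift along the tool's x, y, z in m, then the turn about the tool's z in rad. In form: [[jaw, dx, dy, dz, roll], ...]. A call has 1 to 20 rows; each row shifts and turns the commanded pose from where the row before left it, along the tool's axes as they then stand; what a row does not reach is not made up. A row lasts 1/8 s, in which the tool goes at most 62.5 mm and 10.7 degrees, less where a joint would pass 70% of its speed; a pose out of reach is approached as far as the arm can. A call is refused whole if a number of a shift passes 0.0625 or a number of a turn 0.188, either way. A call with a gripper value outside its range is refused whole. The fingers move at their own pace and stop on an object; "newtons" is the grip in N (left out, the last holds). Time passes only in rows, so rows that do not move let the fingers close. It gives the time, the measured TCP pose, the force, the opening and the grip force at its end, in the units of the state.
- manip.read_state(): the state, without advancing time (a new reading comes with each control period).
- eyes.camera(name): name is "scene" or "top" or "wrist"; returns a dict with "img" (384x512x3 uint8, blue, green, red), "z_map" (384x512 float32, mm along the optical axis (not along the pixel's ray), 0 where there is no reading), "fx", "fy", "cx", "cy" (pixels), "dist" ([k1, k2, p1, p2, k3] as OpenCV has them; the pictures are not rectified), "eye" and "orientation" of the camera in the world. Camera axes: x right, y down, z forward; pixel columns grow to the right and rows downward; lengths in mm; the calibration is good to about 2 mm. A picture is of the moment at which its call begins.
- ticket.sign_off(): hands the job in; it is judged then, once.
The state is a dict: "clock": time; "joints": joint angles; "qd": joint speeds; "effort": joint torques, N m; "eef_pos": TCP position; "eef_rot": TCP orientation; "wrist_force": force on the tool from outside, world axes, zero at the start; "moment": the same for the moment, N m; "finger_gap": finger opening in mm; "finger_force": force on a finger pad.
Only numpy, scipy, OpenCV 4.12 (cv2) and the standard library are available. Lean on these libraries where they do the work, as an engineer would, in place of code of your own. Each camera call takes 0.05 s, during which the arm holds its last target. There are 200 camera calls.

## Task

The washed square glass bottle with the blue cap is going into the steriliser: its cap sits loosely on the thread, so screw it down, clockwise seen from above, until it bottoms out, then back it off a quarter turn so that steam can get in and out. Finish with the cap still gripped in the fingers at that setting, because I am about to stick the indicator tape across it: do not let go. The bottle stays standing down in its place in the rack, and the finished bottle with the red cap, the tape roll, the beaker and the wash bottle are left where they are.

Things in the scene. Friction and masses are not known exactly. Their poses are not given: they have to be found in the camera images.
- rack: Steel wire rack, fixed: 2 by 3 square places, 146 mm (its x) by 219 mm (its y); origin on the bench under its centre. Places are centred at x = +-36.5 and y = -73, 0, 73 mm, 67 mm wide inside; floor 12 mm and upper wires 69 mm above the bench. The blue- and the red-capped bottle stand in the corner places (-36.5, -73) and (36.5, 73), either way round; the rest are empty.
- bottle_mid (a point): The bottle to be set: empty clear glass, loose, 0.2 to 0.35 kg, body 64 mm square, 94 mm high, sloping shoulder from 94 to 109 mm, then a 39 mm round neck; white writing patch on its +x face. The point is on its axis, 47 mm above its underside; z up. With 1.5 mm play on each side it can turn only about 3 degrees either way before the wires stop it.
- cap: Its blue ribbed screw cap, 54 mm across, 27 mm high. Origin at the cap's centre, half-way up, on the bottle's axis, 133.5 mm above the bottle's underside when bottomed out (underside then 11 mm above the shoulder); z up. A white stroke on top runs from the centre along +x to the rim and down the side; bottomed out, it points to the writing patch's side. It cannot come off the thread here.
- cap_turn (a joint): Turn of the cap on its right-hand thread, rad: 0 = bottomed out (hard stop), growing as it is unscrewed (anticlockwise from above); the cap rises 4 mm per full turn. Starts between 2.6 and 5.4. It turns against about 0.08 N m of friction and stays where it is left.
- done_bottle_mid (a point): A bottle of the same shape with a red cap already set and taped, standing in the rack, to be left alone. The point is on its axis, 70 mm above its underside; total height 149 mm.
- tape_roll: Roll of cream indicator tape lying flat on the bench, 96 mm across, 19 mm high, 80 mm bore; origin under its centre. To be left alone.
- beaker_rim (a point): Centre of the mouth of a clear plastic beaker standing on the bench, 68 mm across and 90 mm high. To be left alone.
- wash_bottle: White wash bottle with a red screw top and red spout, 74 mm across, 198 mm high, spout towards its +x, standing on the bench; origin under its centre. To be left alone.

How it is judged (in metres and radians):
On the way:
1. the cap has been screwed down until it bottoms out (within 0.06 rad of its stop) (value of joint cap_turn below 0.06 rad), for 0.1 s.
At the end, for the whole second after the job is handed in: After bottoming out, the cap rests a quarter turn back from its stop (within 21 degrees), still gripped (over 4 N); its bottle is upright (4 degrees) and down in its place (within 7 mm); the red-capped bottle, tape, beaker and wash bottle are where they were (15 to 20 mm) (value of joint cap_turn between 1.2 and 1.95 rad and contact force between the fingers and cap above 4 N and distance between the grasp point and cap below 0.045 m and velocity of joint cap_turn between -0.05 and 0.05 rad/s and z of bottle_mid in the frame of rack between 0.053 and 0.066 m and angle between each of bottle_mid, done_bottle_mid's own z axis and vertical below 0.07 rad and distance of bottle_mid from where it was at the start of the episode below 0.012 m and distance of done_bottle_mid from where it was at the start of the episode below 0.015 m and distance of each of tape_roll, beaker_rim, wash_bottle from where it was at the start of the episode below 0.02 m); the arm keeps its last pose, push and grip.
It fails at once if the bottle is lifted out of its place (more than 20 mm) (distance of bottle_mid from where it was at the start of the episode above 0.02 m).
It fails at once if the finished bottle is pushed or tipped (distance of done_bottle_mid from where it was at the start of the episode above 0.02 m).
It fails at once if the tape roll, the beaker or the wash bottle is knocked away (distance of any of tape_roll, beaker_rim, wash_bottle from where it was at the start of the episode above 0.03 m).
It also fails if it takes over 54 s, if anything falls off the work surface, if the arm or the gripper's body presses on something with over 40 N, if the wrist force passes 120 N, or if a joint passes its speed limit or range.

## Working session

There is one attempt and no reset: what is moved stays moved. The work goes in short steps, Python scripts to look and compute and a tool call to move; the robot and the scene stay as the last step left them, time stands still between calls to the robot, and variables do not carry over. Pictures are saved under pics/ and viewed, at most 10 in all, crops included, and the job is handed in when it is done.

Besides the shell and the picture viewer there is one more tool, called after "Call:" as name(argument=value, ...), one argument or row to a line, values as JSON. arm_command: Moves the arm, as the interface text tells. Its arguments: {"type":"object","properties":{"plan":{"type":"array"},"newtons":{"type":"number"}},"required":["plan"]}

```bash
mkdir -p pics; cat > h.py <<'E'
import cv2, numpy as np
from scipy.spatial.transform import Rotation as R
from cell import manip, eyes, ticket
def pts(c):
    h,w=c["z_map"].shape
    K=np.array([[c["fx"],0,c["cx"]],[0,c["fy"],c["cy"]],[0,0,1.]])
    u,v=np.meshgrid(np.arange(w),np.arange(h))
    n=cv2.undistortPoints(np.stack([u,v],-1).reshape(-1,1,2).astype(np.float64),K,np.array(c["dist"],float)).reshape(h,w,2)
    d=np.dstack([n,np.ones((h,w))])
    o=np.array(c["orientation"],float)
    M=o if o.shape==(3,3) else R.from_euler('xyz',o).as_matrix()
    rays=d@M.T
    return np.array(c["eye"],float),rays,np.array(c["eye"])+rays*c["z_map"][...,None]
E
python3 - <<'E'
from h import *
print(manip.read_state())
ims=[]
for n in ("scene","top","wrist"):
    c=eyes.camera(n); cv2.imwrite(f"pics/{n}0.png",c["img"]); np.save(n+"0.npy",c,allow_pickle=True)
    e,r,P=pts(c); print(n,c["eye"],c["orientation"],c["fx"])
    hsv=cv2.cvtColor(c["img"],cv2.COLOR_BGR2HSV)
    m=cv2.inRange(hsv,(95,120,40),(130,255,255))
    nn,l,s,ct=cv2.connectedComponentsWithStats(m)
    for i in range(1,nn):
        if s[i,4]>60:
            p=P[(l==i)&(c["z_map"]>0)]; print(s[i],ct[i],np.median(p,0) if len(p) else 0, np.percentile(p[:,2],95) if len(p) else 0)
E
```

```text
{'clock': 0.0, 'joints': array([-1.38260208e+00,  3.00476742e-01,  1.52161892e+00, -2.47047356e-05,
        1.32070533e+00, -6.65876151e-02]), 'qd': array([ 9.64155173e-04, -2.76487659e-04,  8.84392104e-05,  7.03969891e-04,
        1.40582905e-03,  1.76565657e-03]), 'effort': array([ 1.92975247e-03, -5.31812096e+01, -3.52735806e+01,  7.08930963e-02,
        2.44248100e-02, -5.76898401e-05]), 'eef_pos': array([ 138.5572826 , -531.93886586,  179.3672516 ]), 'eef_rot': array([-3.14038540e+00, -5.65254749e-05,  2.54787954e-01]), 'wrist_force': array([-1.04111278, -0.07411931, -0.56367617]), 'moment': array([-0.01630954, -0.01411644, -0.01327846]), 'finger_force': 0.0, 'finger_gap': 93.57918691719648}
scene [1162.30095114  -36.10468651 1011.9574897 ] [-2.55607188 -0.0050782   1.54956978] 464.3915378380588
[126  51   8  32  95] [129.44210526  62.76842105] [ -32.1067558  -433.41865627   11.37198577] 14.622644273815638
[413  56  44  37 638] [431.57680251  78.8322884 ] [101.39283822 525.79115631  32.33553273] 58.43479632418359
[ 54  94  70   8 210] [96.61428571 97.62380952] [ 129.383286   -50
[... 253 characters left out ...]
0] 392.08388785109895
[291 187  23  22 371] [301.80862534 197.25876011] [ 553.48437309 -129.0977079   160.72817516] 164.21599274057655
[ 13 355  16  29 437] [ 20.83066362 369.20366133] [ 88.4064545  522.36602296  37.42959137] 60.55640113539047
wrist [ 209.92386396 -513.89150105  383.41329369] [ 2.88385656e+00  8.24827407e-04 -1.31476229e+00] 279.4354045159966
[182 163 107  27 540] [219.71666667 174.78518519] [ 127.30783995 -475.48058721   10.92567671] 12.423341364736705
[375 215  15  38 131] [382.29007634 231.1221374 ] [ 107.28109796 -727.37864046   11.00511699] 12.394075846739014
[256 321  87  18 333] [308.82582583 329.94594595] [ -85.06958564 -682.37800255   11.13011798] 12.348071655564752
```

```bash
python3 - <<'E'
from h import *
s=cv2.imread("pics/scene0.png");t=cv2.imread("pics/top0.png")
a=cv2.resize(s[70:330,100:440],(800,600)); 
cv2.imwrite("pics/a.png",a)
cv2.imwrite("pics/b.png",cv2.resize(t[110:290,200:440],(800,600),interpolation=cv2.INTER_CUBIC))
E
```

```text
(no output)
```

View pics/a.png

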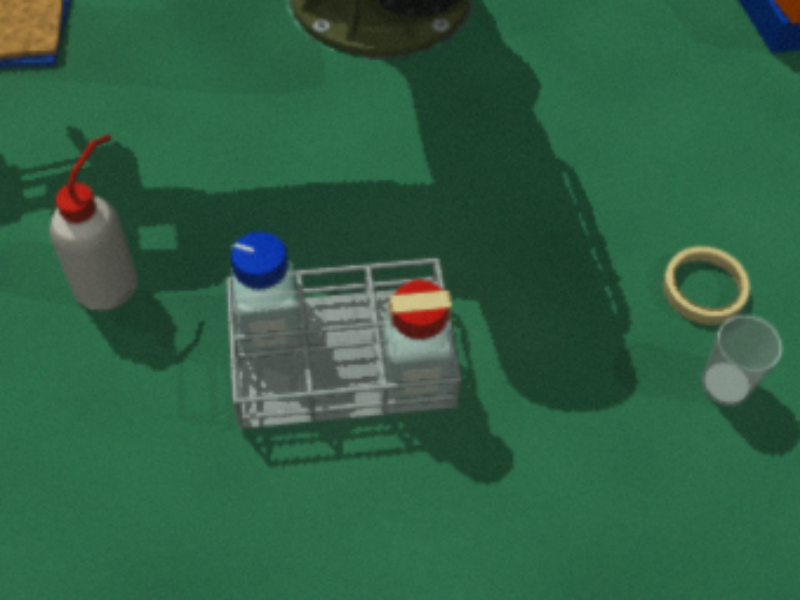

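View pics/b.png

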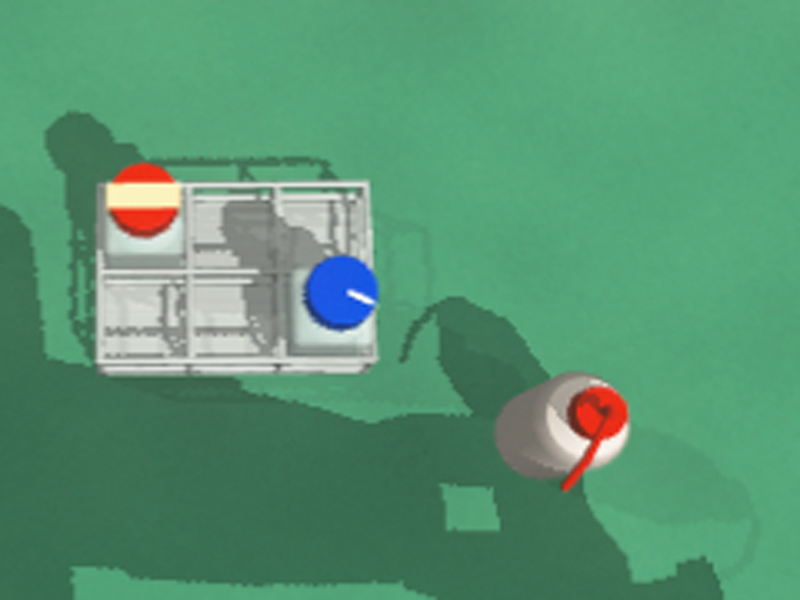

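The blue cap is at (340,292) in the top crop, with its stroke pointing right and slightly down (world -y, a little -x). The red bottle is at (143,200) and the wash bottle at about (560,430). The scene crop seems to show the patch on the side facing the camera (+x), so the turn would be about 4.3 rad. I'll measure this now.

```bash
python3 - <<'E'
from h import *
for n,(x0,y0,x1,y1) in (("scene",(190,160,232,205)),("top",(280,178,325,220))):
    c=np.load(n+"0.npy",allow_pickle=True).item(); e,r,P=pts(c)
    hsv=cv2.cvtColor(c["img"],cv2.COLOR_BGR2HSV)
    box=np.zeros(hsv.shape[:2],bool); box[y0:y1,x0:x1]=1
    top=P[box&(P[...,2]>157)&(c["z_map"]>0)]; z=np.median(top[:,2])
    Q=e+r*((z-e[2])/r[...,2])[...,None]   # on cap-top plane
    m=box&(P[...,2]>z-2.5)
    (cx,cy),rad=cv2.minEnclosingCircle(np.ascontiguousarray(Q[m][:,:2].astype(np.float32)))
    ce=np.array([cx,cy]); d=np.linalg.norm(Q[...,:2]-ce,axis=-1)
    w=m&(hsv[...,1]<120)&(d<25)
    sv=Q[w][:,:2].mean(0)-ce
    print(n,"topz",z,"centre",ce,"mean",Q[m][:,:2].mean(0),"r",rad,"stroke",sv,w.sum(),np.degrees(np.arctan2(sv[1],sv[0])))
    # red things
    red=cv2.inRange(hsv,(0,150,60),(8,255,255))|cv2.inRange(hsv,(172,150,60),(180,255,255))
    nn,l,s,ct=cv2.connectedComponentsWithStats(red)
    for i in range(1,nn):
        if s[i,4]>30:
            p=P[(l==i)&(c["z_map"]>0)]; print(ct[i],p.mean(0),p[:,2].max())
    g=(c["z_map"]>0)&(P[...,2]>62)&(P[...,2]<76)&(P[...,0]>380)&(P[...,0]<750)&(P[...,1]>-190)&(P[...,1]<150)&(hsv[...,1]<70)
    b=cv2.minAreaRect(P[g][:,:2].astype(np.float32)); print("rack",b)
E
```

```text
scene topz 161.681639415233 centre [ 571.45294189 -132.75926208] mean [ 558.67518328 -130.90718693] r 39.5833854675293 stroke [-18.31731179  -8.38176155] 8 -155.41178915264254
[132.566787   152.59927798] [ 477.5448858  -317.10904984  162.58413294] 201.06132695594647
[277.05063291 194.12658228] [599.76220053  19.33212415 159.94794268] 163.56465244941364
[278.39170507 209.0875576 ] [635.19839779  20.93063589 154.61928146] 163.54715435330343
rack ((587.3072509765625, -54.97285461425781), (155.28282165527344, 225.2276153564453), 5.219033241271973)
top topz 160.99181138140545 centre [ 557.4230957 -128.201828 ] mean [ 554.59468299 -130.69741269] r 51.56011199951172 stroke [-1.96261475 -6.94820096] 20 -105.77306129360585
[242.56626506 162.        ] [632.80131357  23.30006236 151.41199696] 163.10800567199567
[243.15966387 175.58823529] [595.9774723   18.57780844 156.89290855] 165.5781894897459
[378.12062257 236.22568093] [ 473.0599781  -312.65625447  168.57036576] 202.71243314605465
rack ((584.8829345703125, -54.37226867675781), (152.92115783691406, 226.4413299560547), 5.638422966003418)
```

Call:
arm_command(
  plan=[
    [1, 0, 0, -0.055, 0],
    [1, 0, 0, -0.055, 0],
    [1, 0.0421, -0.0236, 0, 0],
    [1, 0.0421, -0.0236, 0, 0],
    [1, 0.0421, -0.0236, 0, 0],
    [1, 0.0421, -0.0236, 0, 0],
    [1, 0.0421, -0.0236, 0, 0],
    [1, 0.0421, -0.0236, 0, 0],
    [1, 0.0421, -0.0236, 0, 0],
    [1, 0.0421, -0.0236, 0, 0],
    [1, 0.0421, -0.0236, 0, 0],
    [1, 0.0421, -0.0236, 0, 0],
    [1, 0.0421, -0.0236, 0, 0],
    [1, 0.0421, -0.0236, 0, 0],
    [1, 0, 0, 0, 0],
    [1, 0, 0, 0, 0],
  ],
  newtons=30,
)

```text
clock: 2.15
eef_pos: [555.8, -131.1, 289.7]
eef_rot: [-3.141, 0.001, 0.255]
wrist_force: [-0.8, -0.8, 0.6]
finger_gap: 94.4
finger_force: 0.0
```

```bash
python3 - <<'E'
from h import *
print(manip.read_state()["joints"])
c=eyes.camera("wrist"); np.save("w1.npy",c,allow_pickle=True)
cv2.imwrite("pics/w1.png",c["img"])
e,r,P=pts(c); z=161.7
Q=e+r*((z-e[2])/r[...,2])[...,None]
hsv=cv2.cvtColor(c["img"],cv2.COLOR_BGR2HSV)
m=cv2.inRange(hsv,(100,120,40),(130,255,255))>0
near=np.hypot(Q[...,0]-556,Q[...,1]+131)<45
m&=near&(P[...,2]>z-4)
ce=cv2.minEnclosingCircle(np.ascontiguousarray(Q[m][:,:2].astype(np.float32))); print(m.sum(),ce,np.median(P[m][:,2]))
ce=np.array(ce[0])
w=near&(hsv[...,1]<110)&(P[...,2]>z-4)&(np.linalg.norm(Q[...,:2]-ce,axis=-1)<26)
sv=Q[w][:,:2].mean(0)-ce; print(w.sum(),sv,np.degrees(np.arctan2(sv[1],sv[0])))
E
```

```text
[-2.95717855e-01  2.93225875e-01  1.27884611e+00 -2.03760134e-04
  1.57013427e+00  1.02014428e+00]
1315 ((557.1701049804688, -130.9048614501953), 25.836612701416016) 160.95191171036907
58 [ -6.36688277 -11.28452616] -119.43228096276933
```

View pics/w1.png

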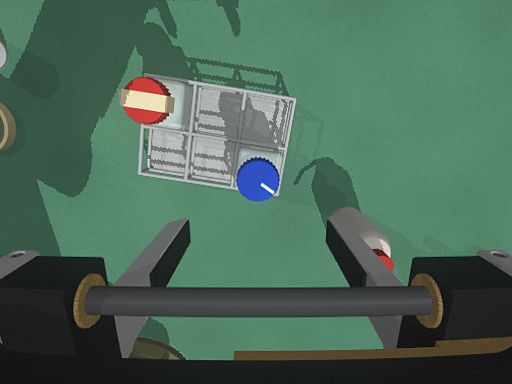

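The wrist view shows the blue cap at (257,179) with its stroke pointing lower right. It is centred near (557,-131), stroke at about -119°, so the turn is about 4.1 rad. I'll wind the wrist back so that one grip covers all of it.

Call:
arm_command(
  plan=[
    [1, 0, 0, 0, -0.18],
    [1, 0, 0, 0, -0.18],
    [1, 0, 0, 0, -0.18],
    [1, 0, 0, 0, -0.18],
    [1, 0, 0, 0, -0.18],
    [1, 0, 0, 0, -0.18],
    [1, 0, 0, 0, -0.18],
    [1, 0, 0, 0, -0.18],
    [1, 0, 0, 0, -0.18],
    [1, 0, 0, 0, -0.18],
    [1, 0, 0, 0, -0.18],
    [1, 0, 0, 0, -0.18],
    [1, 0, 0, 0, -0.18],
    [1, 0, 0, 0, -0.18],
    [1, 0, 0, 0, -0.18],
    [1, 0, 0, 0, -0.18],
    [1, 0, 0, 0, -0.18],
    [1, 0, 0, 0, -0.18],
    [1, 0, 0, 0, -0.18],
    [1, 0, 0, 0, 0],
  ],
)

```text
clock: 4.7
eef_pos: [555.6, -131.7, 290.3]
eef_rot: [-3.141, 0.0, -2.611]
wrist_force: [0.5, 0.9, -0.7]
finger_gap: 94.0
finger_force: 0.0
```

```bash
python3 - <<'E'
from h import *
s=manip.read_state(); print(s["joints"])
M=R.from_euler('xyz',s["eef_rot"]).as_matrix()
print(M.T@(np.array([556.9,-130.9,129.5])-s["eef_pos"]))
E
```

```text
[-2.96922849e-01  2.92231549e-01  1.27881838e+00 -7.28697162e-05
  1.57011217e+00 -2.39843961e+00]
[-1.51544150e+00  1.22264825e-01  1.60767224e+02]
```

Call:
arm_command(
  plan=[
    [1, -0.0015, 0, 0.03, 0],
    [1, 0, 0, 0.03, 0],
    [1, 0, 0, 0.03, 0],
    [1, 0, 0, 0.03, 0],
    [1, 0, 0, 0.02, 0],
    [1, 0, 0, 0.02, 0],
    [1, 0, 0, 0, 0],
    [-1, 0, 0, 0, 0],
    [-1, 0, 0, 0, 0],
    [-1, 0, 0, 0, 0],
    [-1, 0, 0, 0, 0],
    [-1, 0, 0, 0, 0],
    [-1, 0, 0, 0, 0],
    [-1, 0, 0, 0, 0],
    [-1, 0, 0, 0, 0],
  ],
  newtons=30,
)

```text
clock: 6.58
eef_pos: [557.5, -130.1, 130.1]
eef_rot: [-3.141, 0.0, -2.608]
wrist_force: [0.9, -0.5, 2.3]
finger_gap: 53.3
finger_force: 30.0
```

Call:
arm_command(
  plan=[
    [-1, 0, 0, 0.0001, 0.15],
    [-1, 0, 0, 0.0001, 0.15],
    [-1, 0, 0, 0.0001, 0.15],
    [-1, 0, 0, 0.0001, 0.15],
    [-1, 0, 0, 0.0001, 0.15],
    [-1, 0, 0, 0.0001, 0.15],
    [-1, 0, 0, 0.0001, 0.15],
    [-1, 0, 0, 0.0001, 0.15],
    [-1, 0, 0, 0.0001, 0.15],
    [-1, 0, 0, 0.0001, 0.15],
    [-1, 0, 0, 0.0001, 0.15],
    [-1, 0, 0, 0.0001, 0.15],
    [-1, 0, 0, 0.0001, 0.15],
    [-1, 0, 0, 0.0001, 0.15],
    [-1, 0, 0, 0.0001, 0.15],
    [-1, 0, 0, 0.0001, 0.15],
    [-1, 0, 0, 0.0001, 0.15],
    [-1, 0, 0, 0.0001, 0.15],
    [-1, 0, 0, 0.0001, 0.15],
    [-1, 0, 0, 0.0001, 0.15],
  ],
)

```text
clock: 9.07
eef_pos: [557.3, -130.4, 128.2]
eef_rot: [3.141, 0.0, 0.67]
wrist_force: [-2.2, -1.7, 4.0]
finger_gap: 53.1
finger_force: 30.0
```

```bash
cat > look.py <<'E'
from h import *
import sys
s=manip.read_state(); print("q6",s["joints"][5],"yaw",s["eef_rot"][2],"M",s["moment"],"F",s["wrist_force"],s["eef_pos"])
for n in ("top","scene"):
    c=eyes.camera(n); x,y=((300,197) if n=="top" else (210,185))
    cv2.imwrite(f"pics/{n}_{sys.argv[1]}.png",cv2.resize(c["img"][y-35:y+35,x-47:x+47],(752,560),interpolation=cv2.INTER_CUBIC))
E
python3 look.py 1
```

```text
q6 0.6076253387711167 yaw 0.6698574455236952 M [-0.26719571  0.50468945  0.11751682] F [-2.18144214 -1.71337827  3.96426228] [ 557.2727368  -130.351725    128.20719234]
```

Call:
arm_command(
  plan=[
    [-1, 0, 0, 0.0001, 0.13],
    [-1, 0, 0, 0.0001, 0.13],
    [-1, 0, 0, 0.0001, 0.13],
    [-1, 0, 0, 0.0001, 0.13],
    [-1, 0, 0, 0.0001, 0.13],
    [-1, 0, 0, 0.0001, 0.13],
    [-1, 0, 0, 0, 0.06],
  ],
)

```text
clock: 10.05
eef_pos: [557.4, -130.2, 127.7]
eef_rot: [3.141, -0.0, -0.164]
wrist_force: [-3.2, -0.3, 6.2]
finger_gap: 52.9
finger_force: 30.0
```

```bash
python3 look.py 2
```

```text
q6 1.4415851122957377 yaw -0.16400032176004675 M [-0.13001953  0.55479566  0.07891008] F [-3.24476755 -0.32311991  6.19383512] [ 557.41122648 -130.180019    127.66976249]
```

Call:
arm_command(
  plan=[
    [-1, 0, 0, 0, 0.06],
    [-1, 0, 0, 0, 0.06],
    [-1, 0, 0, 0, 0],
  ],
)

```text
clock: 10.52
eef_pos: [557.4, -130.2, 127.6]
eef_rot: [3.141, -0.0, -0.282]
wrist_force: [-3.4, -0.9, 5.3]
finger_gap: 53.1
finger_force: 30.0
```

```bash
python3 look.py 3
```

```text
q6 1.5594250895074333 yaw -0.2818571827450487 M [-0.22117321  0.53960258 -0.11377194] F [-3.37147037 -0.89640253  5.27313749] [ 557.4264356  -130.15231375  127.58855224]
```

Call:
arm_command(
  plan=[
    [-1, 0, 0, 0, 0.05],
    [-1, 0, 0, 0, 0.05],
    [-1, 0, 0, 0, 0],
  ],
)

```text
clock: 11.0
eef_pos: [557.4, -130.1, 127.5]
eef_rot: [3.142, -0.0, -0.382]
wrist_force: [-2.8, -1.6, 5.6]
finger_gap: 53.0
finger_force: 30.0
```

```bash
python3 look.py 4
```

```text
q6 1.6593276641408914 yaw -0.3817690023641074 M [-0.11254321  0.56227743 -0.03062548] F [-2.78415061 -1.5851433   5.61621615] [ 557.44255467 -130.13886407  127.52171174]
```

Call:
arm_command(
  plan=[
    [-1, 0, 0, 0, 0.05],
    [-1, 0, 0, 0, 0.05],
    [-1, 0, 0, 0, 0],
  ],
)

```text
clock: 11.48
eef_pos: [557.4, -130.1, 127.5]
eef_rot: [3.142, -0.0, -0.482]
wrist_force: [-2.3, -0.3, 5.3]
finger_gap: 53.1
finger_force: 30.0
```

```bash
sed -i 's/^for n/print("eff",s["effort"][5])\nfor n/' look.py; python3 look.py 5
```

```text
q6 1.759470112657612 yaw -0.4819568333840345 M [-0.12815726  0.52880295 -0.01526128] F [-2.32712739 -0.28575252  5.30183269] [ 557.40749362 -130.110967    127.45166559]
eff 0.3839873056858778
```

Call:
arm_command(
  plan=[
    [-1, 0, 0, 0, 0.05],
    [-1, 0, 0, 0, 0.05],
    [-1, 0, 0, 0, 0],
  ],
)

```text
clock: 11.95
eef_pos: [557.4, -130.1, 127.4]
eef_rot: [3.142, 0.0, -0.582]
wrist_force: [-2.8, -0.2, 4.3]
finger_gap: 53.3
finger_force: 30.0
```

```bash
python3 look.py 6
```

```text
q6 1.8596707370796988 yaw -0.5821117174693571 M [-0.07131915  0.50194408 -0.01016044] F [-2.81656778 -0.1876473   4.25730101] [ 557.39973227 -130.07065743  127.37947041]
eff 0.48062341287732124
```

```bash
python3 - <<'E'
from h import *
c=eyes.camera("wrist"); cv2.imwrite("pics/wx.png",c["img"])
a=[cv2.resize(cv2.imread(f"pics/{n}_6.png"),(400,298)) for n in("top","scene")]
w=cv2.resize(c["img"],(400,300))
w2=cv2.resize(c["img"][150:300,160:360],(400,300))
cv2.imwrite("pics/v6.png",np.vstack([np.hstack(a),np.hstack([w,w2])]))
E
```

```text
(no output)
```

View pics/v6.png

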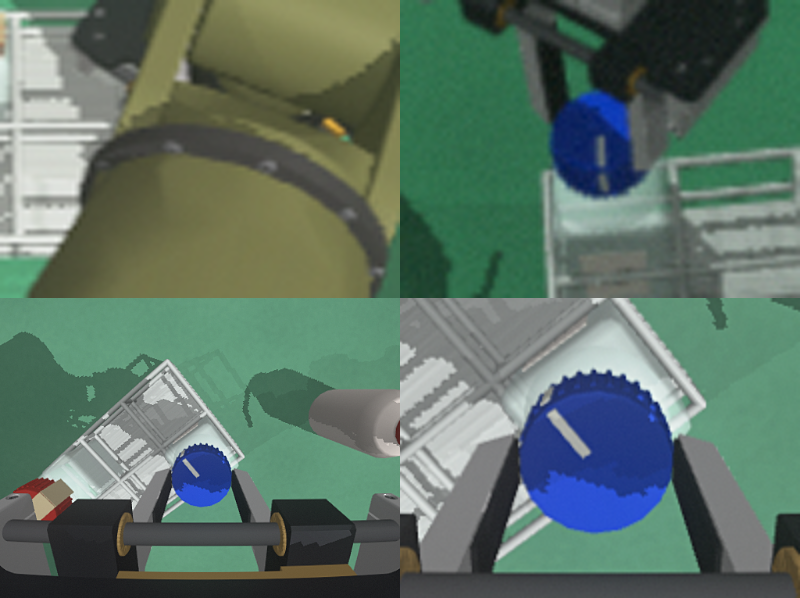

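The wrist view (bottom right, stroke from (585,455) to (550,412)) and the scene view both show the stroke pointing almost to the patch side. I'll measure its angle from the wrist picture.

```bash
cat > ang.py <<'E'
from h import *
s=manip.read_state()
for n in ("wrist","scene"):
    c=eyes.camera(n); e,r,P=pts(c); z=159.5
    Q=e+r*((z-e[2])/r[...,2])[...,None]
    hsv=cv2.cvtColor(c["img"],cv2.COLOR_BGR2HSV)
    d=np.hypot(Q[...,0]-557,Q[...,1]+130.3)
    w=(d<25)&(hsv[...,1]<130)&(P[...,2]>154)&(P[...,2]<166)
    nn,l,st,ct=cv2.connectedComponentsWithStats(w.astype(np.uint8))
    for i in range(1,nn):
        if st[i,4]<5: continue
        p=Q[l==i][:,:2]; v=cv2.fitLine(p.astype(np.float32),cv2.DIST_L2,0,0.01,0.01).ravel()
        if v[:2]@(p.mean(0)-[557,-130.3])<0: v[:2]*=-1
        print(n,len(p),p.mean(0),"line deg",np.degrees(np.arctan2(v[1],v[0])))
print("yaw deg",np.degrees(s["eef_rot"][2]),"eff6",s["effort"][5],"Mz",s["moment"][2])
E
python3 ang.py
```

```text
wrist 180 [ 572.36017412 -129.94310593] line deg 5.0879045
scene 14 [ 572.34833426 -130.40697121] line deg 2.3578136
yaw deg -33.40288410783205 eff6 -0.04560954635962844 Mz 0.03846489288198242
```

Call:
arm_command(
  plan=[
    [-1, 0, 0, 0, 0.05],
    [-1, 0, 0, 0, 0.05],
    [-1, 0, 0, 0, 0],
  ],
)

```text
clock: 12.58
eef_pos: [557.1, -130.0, 127.3]
eef_rot: [3.141, 0.001, -0.683]
wrist_force: [-5.2, -0.1, 5.7]
finger_gap: 52.7
finger_force: 30.0
```

```bash
python3 ang.py
```

```text
wrist 179 [ 571.9453141  -130.91908007] line deg 0.7745733
wrist 7 [ 567.79545811 -108.42095998] line deg -20.656178
wrist 5 [ 561.14289601 -106.63729983] line deg -3.5033934
scene 14 [ 572.34833426 -130.40697121] line deg 2.3578136
yaw deg -39.141586463827345 eff6 1.3666506484150887 Mz 0.9245796256031946
```

The torque jumped to 0.92 N m with the stroke on the patch side, so the cap is bottomed out. I'll hold briefly, then back off 1.65 rad, which allows for the bottle's play.

Call:
arm_command(
  plan=[
    [-1, 0, 0, 0, 0.03],
    [-1, 0, 0, 0, 0],
    [-1, 0, 0, 0, 0],
    [-1, 0, 0, -0.0001, -0.15],
    [-1, 0, 0, -0.0001, -0.15],
    [-1, 0, 0, -0.0001, -0.15],
    [-1, 0, 0, -0.0001, -0.15],
    [-1, 0, 0, -0.0001, -0.15],
    [-1, 0, 0, -0.0001, -0.15],
    [-1, 0, 0, -0.0001, -0.15],
    [-1, 0, 0, -0.0001, -0.15],
    [-1, 0, 0, -0.0001, -0.15],
    [-1, 0, 0, -0.0001, -0.15],
    [-1, 0, 0, -0.0001, -0.15],
    [-1, 0, 0, 0, -0.03],
    [-1, 0, 0, 0, 0],
    [-1, 0, 0, 0, 0],
    [-1, 0, 0, 0, 0],
  ],
)

```text
clock: 14.92
eef_pos: [557.4, -130.0, 128.4]
eef_rot: [-3.141, -0.0, 0.964]
wrist_force: [0.3, 2.2, 2.6]
finger_gap: 53.0
finger_force: 30.0
```

```bash
python3 ang.py; python3 look.py 7; python3 - <<'E'
from h import *
c=eyes.camera("wrist"); s=eyes.camera("scene")
w=cv2.resize(c["img"],(400,300)); a=cv2.resize(cv2.imread("pics/scene_7.png"),(400,300))
b=cv2.resize(s["img"][70:330,100:440],(400,300))
w2=cv2.resize(c["img"][150:300,160:360],(400,300))
cv2.imwrite("pics/v7.png",np.vstack([np.hstack([a,b]),np.hstack([w,w2])]))
E
```

```text
wrist 183 [ 555.30352962 -116.47282542] line deg 95.87356
scene 16 [ 554.8227883  -116.40304132] line deg 92.127
yaw deg 55.22364987264463 eff6 0.008897494117263705 Mz 0.008401177383562598
q6 0.31333114664036377 yaw 0.9641825056514526 M [ 0.34718874 -0.02722732 -0.03731549] F [-0.34216048  1.53450391  2.82092254] [ 557.43583514 -130.0361372   128.43852623]
eff -0.009380062983836979
```

View pics/v7.png

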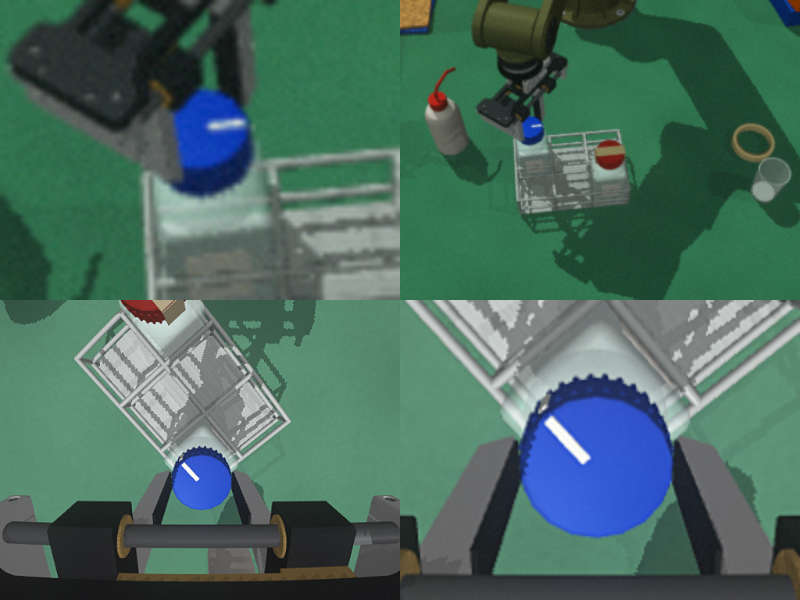

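The stroke is now at about 96°. With the bottle's yaw between 2.5° and 8.5°, the cap is about 90° back from its stop. It is still gripped at 30 N, the bottle is standing in its place, and nothing else has moved. Handing in.

```bash
python3 -c "
from cell import ticket
print(ticket.sign_off())"
```

```text
the job is handed in; nothing more can be done
None
```

I screwed the blue cap down to its stop, backed it off about a quarter turn (about 90° by the cameras), and handed the job in with the cap still gripped at 30 N, the bottle down in its place and everything else left where it was.

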